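Seat the tube block in the shaker's retaining pocket

TASK

Load the turquoise tube block into the shaker: slide its metal toe sideways under the platform's dark retaining lip, against the spring in there, until its heel drops off the yellow ledge into the pocket, and leave it lying flat and fully down, held by the spring. Keep the block upright, push gently (never more than 30 N on the shaker) and leave the cork ring, red cup and amber jar where they are.

Things in the scene. Friction and masses are not known exactly. Their poses are not given: they have to be found in the camera images.
- block: Loose tube block, 0.36 to 0.6 kg. Aluminium base plate 110 (x) x 95 (y) x 8 mm; origin at the centre of its underside, z up. On it a turquoise body, x -50 to +22, top 36 mm above the origin. Capped white tubes stand 12 mm higher in two rows, inner edges at |y| = 30. The heel is the plate's edge at x = -55.
- block_toe (a point): Middle of the lower edge of the block's toe end, at x = +55 in the block's frame: the toe is the 8 mm plate sticking 33 mm out of the turquoise body at the +x end.
- block_grip (a point): Point in the white upright lifting fin, at x = -8, y = 0, 60 mm above the block's underside. The fin is 12 mm thick (block x), 50 mm wide (block y), from 36 to 79 mm above the underside: pinch it from above, fingers closing along the block's x.
- shaker: Blue reciprocating shaker, fixed: housing 280 (x) x 200 (y) x 50 mm, origin at the centre of its underside, z up. The block goes in along the shaker's +x, block x along shaker x. The aluminium platform on top is braked anywhere in a stroke of +-15 mm along x; its place is NOT measured: feel for it. The mid_ points stay on the housing and tell only the mid-stroke places.
- mid_ledge (a point): Top of the inner edge of the yellow entry ledge, were the platform at mid-stroke: x = -55, z = 71 mm in the shaker's frame. The ledge reaches 60 mm from there towards -x, level, 140 mm wide, 5 mm above the pocket floor. The platform rests on rubber mounts and yields 1 mm per 12 N downwards. The heel slides on the ledge, then drops off this edge.
- mid_lip (a point): Under free edge of the dark retaining lip, were the platform at mid-stroke: x = +33, z = 81 mm in the shaker's frame. The lip is 8 mm thick, 15 mm above the pocket floor. Beneath it a rigid end wall stands 25 mm further along +x; side cheeks leave 100 mm of width, centred, from 6 mm past the lip's edge.
- mid_pocket (a point): Where the seated block's origin lies, were the platform at mid-stroke: x = 0, z = 66 mm (pocket floor) in the shaker's frame. A 30 mm wide spring plunger stands 7 mm out of the end wall: 1.5 N at first touch, 3.5 N seated, 5 N as the toe meets the wall. The heel clears the ledge's edge 3 mm before the wall, then the block goes down 5 mm and the spring holds it.
- cork_ring: Bystander: cork flask ring, 84 mm across, 30 mm high; origin at the centre of its underside.
- red_cup: Bystander: red plastic cup, 68 mm across, 75 mm high; origin at the centre of its underside.
- amber_jar: Bystander: amber jar with black cap, 60 mm across, 85 mm high; origin at the centre of its underside.
Not all that is in view belongs to the job. There is more than one size of the block; the job needs the largest.

How it is judged:
By the outcome, as a careful person would: the job done as asked, in the order asked, and still so for the second after the job is handed in, with the robot touching nothing.
It also fails if it takes over 48 s, if anything falls off the work surface, if the arm or the gripper's body presses on something with over 40 N, if the wrist force passes 120 N, or if a joint passes its speed limit or range.

ROBOT

A 6-joint arm with a two-finger parallel gripper is mounted at the origin on the work surface. World frame = base frame: x ahead of the robot, y to its left, z up, the work surface at z = 0. Lengths are in m, angles in rad, forces in N, time in s.
With the tool pointing down it reaches from about 0.275 to 0.825 m from the base axis. Payload 5.2 kg.
Tool frame: the origin (TCP) lies at the very end of the fingers, on their centre line; the grasp point (between the pads) lies hold_point_z behind it (hold_point_z is the distance from the TCP to the grasp point, in m); z points along the fingers, y is the line along which they close (so a half turn about z gives the same grasp; the last joint's range is limited). The gripper opens to 93 mm and grips with 3 to 60 N. Pads are 15 mm wide; open, the fingers measure 128 mm over their backs; the gripper's body (75 mm by 188 mm) begins 65 mm behind the grasp point.
Start: joints at [-1.471, 0.259, 1.535, -0, 1.348, -0.203], TCP at [0.164, -0.525, 0.219] pointing down, gripper open.
Joint ranges: [-3.14, 3.14], [-0.91, 2.08], [0.19, 2.58], [-1.22, 4.36], [0.22, 2.71], [-3.12, 3.12]. Speed limits (rad/s): [2.57, 2.57, 3.14, 3.14, 3.14, 3.14].

INTERFACE

Orientations are given as [roll, pitch, yaw] about the fixed x, y, z axes, in that order (R = Rz(yaw) Ry(pitch) Rx(roll)).
In Python, from rig import read_state, camera, hand_in, look_for, pinpoint, hold_point_z gives the robot as it stands.
- The arm moves only by the shell command python3 -m creep 'ROWS' [OPENING]. ROWS is JSON, a list of rows, each an object with "xyz": the shift along the world's x, y, z in cm, a list of three; "twist": the turn about the world's z in degrees. In form: [{"xyz": [x, y, z], "twist": twist}, ...]. A call has 1 to 12 rows; each row shifts and turns the commanded pose from where the row before left it; what a row does not reach is not made up. A row lasts 1/8 s, in which the tool goes at most 62.5 mm and 10.7 degrees, less where a joint would pass 70% of its speed; a pose out of reach is approached as far as the arm can. A call is refused whole if a number of a shift passes 6.25 or a number of a turn 10.7, either way. A call with a gripper value outside its range is refused whole. OPENING is the closure in counts, from 0 (fully open) to 255 (shut), set as the call begins (- or left out, the last holds). The fingers move at their own pace and stop on an object; the grip force is fixed at half the most. Time passes only in rows, so rows that do not move let the fingers close. It gives the time, the measured TCP pose, the force, the opening and the grip force at its end, in the units of the state.
- read_state(): the state, without advancing time (a new reading comes with each control period).
- camera(name): name is "side" or "top" or "wrist"; returns a dict with "img" (420x560x3 uint8, blue, green, red), "K" (3x3 intrinsics, pixels), "rvec" (rotation vector, rad) and "tvec" (3), from world to camera coordinates, as OpenCV has them; the wrist camera has in their place "hand_eye" (4x4, takes a point from camera to tool coordinates, whose origin is the TCP and whose axes are the flange's). Camera axes: x right, y down, z forward; pixel columns grow to the right and rows downward; lengths in m; the calibration is good to about 2 mm. A picture is of the moment at which its call begins: read the wrist's pose just before it. There is no depth.
- hand_in(): hands the job in; it is judged then, once.
Trained networks look in the newest picture that a camera, given by its name, has taken for a name from the list of things; names that differ only in an ending like _2 or _b are one class to them, and where a whole thing is asked for, a point or a joint stands for the part that bears it (a point fixed in the world has none). Each returns a list of dicts, best first, with "p" (0 to 1); they miss things now and then, are a little off and sometimes report something else, mostly with a low value. They report only what shows in the picture. A call takes as long as a camera call. They do not tell look-alikes from the thing itself.
- look_for(camera, label): "position" ([column, row] as shares, 0 to 1, of the picture: columns of its width, rows of its height, amid what is visible of it).
- pinpoint(camera, label): "position" ([column, row] as shares, 0 to 1, of the picture: columns of its width, rows of its height: a listed point, or the origin of a listed thing).
The state is a dict: "time": time; "joints": joint angles; "dq": joint speeds; "effort": joint torques, N m; "eef_pos": TCP position; "eef_rot": TCP orientation; "contact_force": force on the tool from outside, world axes, zero at the start; "torque": the same for the moment, N m; "opening": finger opening in m; "grasp_force": force on a finger pad.
Only numpy, scipy, OpenCV 4.12 (cv2) and the standard library are available. Lean on these libraries where they do the work, as an engineer would, in place of code of your own. Each camera call takes 0.05 s, during which the arm holds its last target. There are 200 camera calls.

## Working session

There is one attempt and no reset: what is moved stays moved. The work goes in short steps, Python scripts to look and compute and a shell command to move; the robot and the scene stay as the last step left them, time stands still between calls to the robot, and variables do not carry over. Pictures are saved under pics/ and viewed, at most 10 in all, crops included, and the job is handed in when it is done.

```bash
mkdir -p pics; ls; cat > h.py <<'E'
import numpy as np,cv2
from rig import read_state,camera,hand_in,look_for,pinpoint,hold_point_z
from scipy.spatial.transform import Rotation as Ro
def cam(n):
    s=read_state();c=camera(n)
    if n=="wrist":
        H=np.array(c["hand_eye"]);T=np.eye(4);T[:3,:3]=Ro.from_euler('xyz',s["eef_rot"]).as_matrix();T[:3,3]=s["eef_pos"]
        W=T@H
    else:
        R=cv2.Rodrigues(np.array(c["rvec"],float))[0];W=np.eye(4);W[:3,:3]=R.T;W[:3,3]=-R.T@np.array(c["tvec"]).ravel()
    return c["img"],np.array(c["K"]),W
def ray(K,W,p,z):
    d=W[:3,:3]@np.linalg.solve(K,[p[0]*560,p[1]*420,1]);o=W[:3,3]
    return o+d*(z-o[2])/d[2]
def proj(K,W,P):
    q=K@(W[:3,:3].T@(np.array(P)-W[:3,3]));return q[:2]/q[2]
E
python3 - <<'E'
from h import *
print(hold_point_z if not callable(hold_point_z) else hold_point_z(),read_state())
Z=dict(block_toe=0,block_grip=.06,block=0,mid_ledge=.071,mid_lip=.081,mid_pocket=.066,shaker=0,cork_ring=0,red_cup=0,amber_jar=0)
ims=[]
for n in("top","side"):
    im,K,W=cam(n);cv2.imwrite(f"pics/{n}0.png",im)
    print(n,W[:3,3].round(3))
    for l in Z:
        for r in pinpoint(n,l)[:4]:
            print(l,round(r["p"],2),(np.array(r["position"])*[560,420]).round(0),ray(K,W,r["position"],Z[l])[:2].round(3))
E
```

```text
pics
0.0188 {'time': 0.0, 'joints': array([-1.47079839e+00,  2.59349168e-01,  1.53603182e+00, -6.56863957e-06,
        1.34804873e+00, -2.02825325e-01]), 'dq': array([-2.17659712e-04,  5.11364774e-04,  9.81085255e-04,  1.99688279e-04,
        1.27150147e-03, -7.45104286e-05]), 'effort': array([ 5.62889763e-04, -4.37304318e+01, -2.84001070e+01,  7.17533450e-02,
        4.13732626e-02, -1.37831066e-04]), 'eef_pos': array([ 0.16397053, -0.52442179,  0.21783499]), 'eef_rot': array([-3.13979196e+00, -3.63780939e-04,  3.02824391e-01]), 'contact_force': array([-0.12639461,  0.47693823, -0.71535403]), 'torque': array([-0.00313201,  0.08388081,  0.06662338]), 'grasp_force': 0.0, 'opening': 0.09318406973652424}
top [0.469 0.092 1.183]
block_toe 0.81 [228. 230.] [0.535 0.212]
block_toe 0.8 [146. 274.] [0.426 0.421]
block_toe 0.74 [212. 275.] [0.422 0.254]
block_grip 0.94 [145. 254.] [0.475 0.409]
block_grip 0.84 [204. 227.] [0.541 0.265]
block_grip 0.7 [195. 294.] [0.379 0.287]
block 0.96 [150. 254.] [0.475 0.413]
block 0.9 [207. 228.] [0.543 0.267]
mid_ledge 0.79 [368. 213.] [ 0.569 -0.138]
mi
[... 260 characters left out ...]
366. 214.] [ 0.573 -0.148]
side [ 0.487 -0.707  0.673]
block_toe 0.77 [222. 163.] [0.422 0.423]
block_toe 0.6 [275. 210.] [0.544 0.208]
block_grip 0.85 [271. 173.] [0.538 0.268]
block_grip 0.59 [202. 176.] [0.384 0.269]
block_grip 0.57 [244. 147.] [0.48  0.396]
block 0.97 [240. 165.] [0.467 0.41 ]
block 0.92 [206. 194.] [0.386 0.285]
block 0.89 [269. 197.] [0.534 0.259]
mid_lip 0.88 [314. 339.] [ 0.572 -0.226]
mid_pocket 0.92 [315. 329.] [ 0.577 -0.195]
shaker 0.77 [312. 356.] [ 0.576 -0.196]
cork_ring 0.77 [355. 217.] [0.717 0.166]
cork_ring 0.35 [269. 171.] [0.539 0.373]
red_cup 0.85 [346. 183.] [0.723 0.306]
amber_jar 0.59 [358. 261.] [0.696 0.023]
amber_jar 0.42 [271. 195.] [0.539 0.268]
```

```bash
python3 -c "
import cv2
a=cv2.imread('pics/top0.png')[110:340,90:470];cv2.imwrite('pics/top0b.png',cv2.resize(a,None,fx=2.1,fy=2.1,interpolation=3))"
```

```text
(no output)
```

View pics/top0b.png

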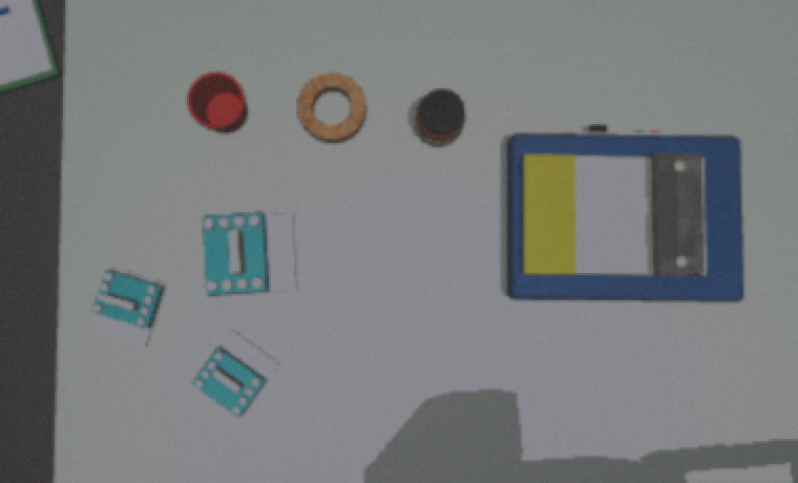

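View pics/side0.png

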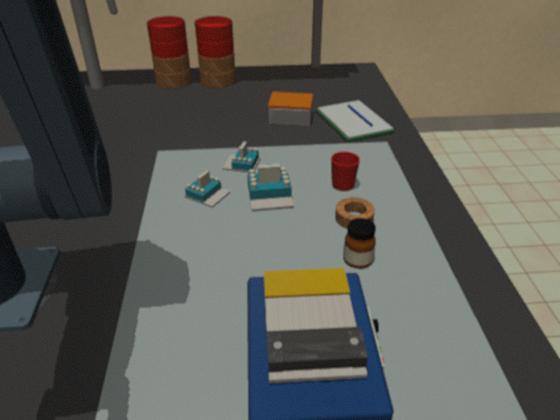

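The top view shows the largest block at crop (235,252), fin upright and toe to the right (world -y). The shaker is at (625,215), with the ledge on its left and the lip on its right. The jar, ring and cup are off to the far side. I'll go above the shaker first.

```bash
python3 -m creep '[{"xyz":[4.6,4.1,1.8],"twist":-2.2},{"xyz":[4.6,4.1,1.8],"twist":-2.2},{"xyz":[4.6,4.1,1.8],"twist":-2.2},{"xyz":[4.6,4.1,1.8],"twist":-2.2},{"xyz":[4.6,4.1,1.8],"twist":-2.2},{"xyz":[4.6,4.1,1.8],"twist":-2.2},{"xyz":[4.6,4.1,1.8],"twist":-2.1},{"xyz":[4.6,4.1,1.8],"twist":-2.1},{"xyz":[0,0,0],"twist":0}]'
python3 - <<'E'
from h import *
im,K,W=cam("wrist");cv2.imwrite("pics/w1.png",im);print(W.round(3))
Z=dict(mid_ledge=.071,mid_lip=.081,mid_pocket=.066,shaker=0)
for l in Z:
  for r in pinpoint("wrist",l)[:2]:
    print(l,round(r["p"],2),(np.array(r["position"])*[560,420]).round(0),ray(K,W,r["position"],Z[l])[:2].round(4))
E
```

```text
time: 2.22
eef_pos: [0.5252, -0.2026, 0.36]
eef_rot: [3.141, -0.003, 0.005]
contact_force: [0.0, -0.1, 0.2]
opening: 0.0926
grasp_force: 0.0
[[ 0.005 -0.961 -0.275  0.602]
 [-1.    -0.004 -0.002 -0.203]
 [ 0.     0.275 -0.961  0.526]
 [ 0.     0.     0.     1.   ]]
mid_ledge 0.96 [232. 131.] [ 0.5734 -0.1407]
mid_lip 0.56 [303. 132.] [ 0.5742 -0.2241]
mid_pocket 0.58 [279. 133.] [ 0.5717 -0.1958]
shaker 0.9 [278. 130.] [ 0.5709 -0.1934]
```

View pics/w1.png

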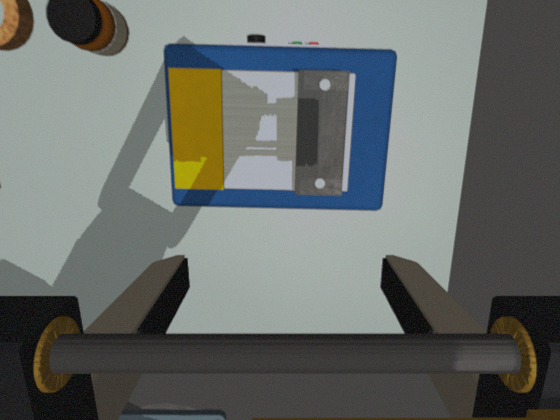

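The wrist view shows the shaker whole: ledge inner edge near column 223, lip free edge near columns 295-298, and housing corners near (166,45), (396,52), (382,210) and (175,206).

```bash
cat >> h.py <<'E'
def px(K,W,p,z): return ray(K,W,[p[0]/560,p[1]/420],z)[:2]
E
python3 - <<'E'
from h import *
im=cv2.imread("pics/w1.png").astype(int)
_,K,W=cam("wrist")
# yellow: b small
hsv=cv2.cvtColor(im.astype(np.uint8),cv2.COLOR_BGR2HSV)
ye=(hsv[...,0]>20)&(hsv[...,0]<35)&(hsv[...,1]>120)
bl=(hsv[...,0]>100)&(hsv[...,0]<125)&(hsv[...,1]>110)
def edge(pts,z,name):
    P=np.array([px(K,W,p,z) for p in pts]);f=np.polyfit(P[:,0],P[:,1],1) if np.ptp(P[:,0])>np.ptp(P[:,1]) else np.polyfit(P[:,1],P[:,0],1)
    print(name,P.mean(0).round(4),"slope deg",np.degrees(f[0]).round(2),P[0].round(4),P[-1].round(4))
rows=range(75,185,5)
edge([(np.where(ye[r,150:260])[0].max()+150.5,r) for r in rows],.071,"ledge in")
edge([(np.where(ye[r,150:260])[0].min()+149.5,r) for r in rows],.071,"ledge out")
g=im.sum(2)
e=[]
for r in (72,78,84,90,170,176,182,186):
    d=g[r,280:310]; k=np.argmin(np.diff(d)); e.append((280+k+.5,r))
print(e);edge(e,.089,"lip top edge")
cols=range(190,370,8)
edge([(c,np.where(bl[30:80,c])[0].min()+29.5) for c in cols],.05,"far")
edge([(c,np.where(bl[180:225,c])[0].max()+180.5) for c in cols],.05,"near")
E
```

```text
ledge in [ 0.5726 -0.1333] slope deg -1.76 [ 0.6317 -0.1345] [ 0.5107 -0.1321]
ledge out [ 0.5728 -0.0737] slope deg -1.66 [ 0.6318 -0.0755] [ 0.5108 -0.072 ]
[(np.float64(297.5), 72), (np.float64(297.5), 78), (np.float64(297.5), 84), (np.float64(297.5), 90), (np.float64(291.5), 170), (np.float64(294.5), 176), (np.float64(291.5), 182), (np.float64(291.5), 186)]
lip top edge [ 0.5698 -0.2187] slope deg -2.86 [ 0.6332 -0.2214] [ 0.5067 -0.2151]
far [ 0.6638 -0.1998] slope deg 1.66 [ 0.6666 -0.0974] [ 0.6607 -0.3024]
near [ 0.4707 -0.1983] slope deg 1.66 [ 0.4742 -0.0832] [ 0.4668 -0.3136]
```

```bash
python3 -m creep '[{"xyz":[-0.5,5.8,-1],"twist":0},{"xyz":[-0.5,5.8,-1],"twist":0},{"xyz":[-0.5,5.8,-1],"twist":0},{"xyz":[-0.5,5.8,-1],"twist":0},{"xyz":[-0.5,5.8,-1],"twist":0},{"xyz":[-0.5,5.8,-1],"twist":0},{"xyz":[-0.5,5.8,-1],"twist":0},{"xyz":[-0.5,5.8,-1],"twist":0},{"xyz":[0,0,0],"twist":0}]'
python3 - <<'E'
from h import *
im,K,W=cam("wrist");cv2.imwrite("pics/w2.png",im)
Z=dict(block=0,block_toe=0,block_grip=.06)
for l in Z:
  for r in pinpoint("wrist",l)[:3]:
    print(l,round(r["p"],2),(np.array(r["position"])*[560,420]).round(0),ray(K,W,r["position"],Z[l])[:2].round(4))
E
```

```text
time: 3.65
eef_pos: [0.4809, 0.2605, 0.2776]
eef_rot: [-3.141, 0.003, 0.003]
contact_force: [0.1, -0.8, 1.2]
opening: 0.0929
grasp_force: 0.0
block 0.91 [270. 246.] [0.3871 0.2779]
block 0.81 [160. 181.] [0.4699 0.4093]
block 0.74 [286. 126.] [0.5352 0.2586]
block_toe 0.89 [156. 213.] [0.4305 0.4179]
block_toe 0.79 [338. 125.] [0.5364 0.1993]
block_toe 0.71 [289. 221.] [0.4204 0.2547]
block_grip 0.8 [267. 261.] [0.3929 0.2794]
block_grip 0.69 [275. 130.] [0.5342 0.27  ]
block_grip 0.67 [150. 185.] [0.4774 0.4003]
```

View pics/w2.png

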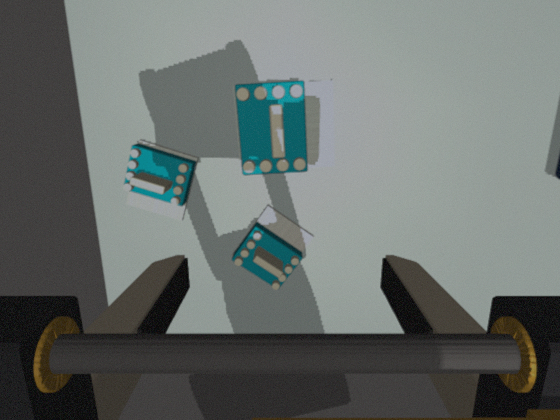

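The wrist view shows the big block at about (272,128), nearly under the camera. Its toe is on the right (column 305-330), and the two smaller ones are at (162,178) and (268,255).

```bash
python3 - <<'E'
from h import *
_,K,W=cam("wrist");s=read_state()
im=cv2.imread("pics/w2.png");hsv=cv2.cvtColor(im,cv2.COLOR_BGR2HSV)
m=((hsv[...,0]>80)&(hsv[...,0]<98)&(hsv[...,1]>110)).astype(np.uint8)
m=cv2.morphologyEx(m,cv2.MORPH_CLOSE,np.ones((13,13)))
n,lab,st,ce=cv2.connectedComponentsWithStats(m)
i=lab[150,255] or 1
c=max(cv2.findContours((lab==i).astype(np.uint8),0,1)[0],key=cv2.contourArea)[:,0]
P=np.array([px(K,W,p+.5-.5,.036) for p in c],np.float32)
r=cv2.minAreaRect(P*1000);print("body",st[i],r)
# pad/finger-top region: fin via white within body
f=((hsv[...,1]<90)&(lab==i)).astype(np.uint8);n2,l2,s2,c2=cv2.connectedComponentsWithStats(f)
for k in range(1,n2):
    if s2[k,4]>80:
        q=np.argwhere(l2==k)[:,::-1];r=cv2.minAreaRect(np.array([px(K,W,p,.079) for p in q],np.float32)*1000);print("fin",s2[k],r)
# shaker from w1
W1=W.copy();
T0=np.eye(4);T0[:3,:3]=Ro.from_euler('xyz',s["eef_rot"]).as_matrix();T0[:3,3]=s["eef_pos"]
H=np.linalg.inv(T0)@W
T1=np.eye(4);T1[:3,:3]=Ro.from_euler('xyz',[3.141,-.003,.005]).as_matrix();T1[:3,3]=[.5252,-.2026,.36]
W1=T1@H
h1=cv2.cvtColor(cv2.imread("pics/w1.png"),cv2.COLOR_BGR2HSV)
ye=((h1[...,0]>20)&(h1[...,0]<35)&(h1[...,1]>120)).astype(np.uint8);ye[:,260:]=0;ye[:50]=0
c=max(cv2.findContours(ye,0,1)[0],key=cv2.contourArea)[:,0]
r=cv2.minAreaRect(np.array([px(K,W1,p,.071) for p in c],np.float32)*1000);print("ledge",r)
E
```

```text
body [ 235   81   72   94 5278] ((536.4142456054688, 269.4639587402344), (93.95872497558594, 70.62588500976562), 3.020137310028076)
fin [272  85  13  14 141] ((572.6336059570312, 261.93145751953125), (11.155800819396973, 11.473273277282715), 89.78138732910156)
fin [290  84  13  14 143] ((573.4605712890625, 245.2156524658203), (11.463994979858398, 11.140483856201172), 0.036853548139333725)
fin [237  87  13  14 150] ((570.9378662109375, 294.4803771972656), (11.182517051696777, 11.58358097076416), 88.29534912109375)
fin [254  86  13  14 146] ((571.7999877929688, 278.6547546386719), (11.162094116210938, 11.528573036193848), 89.01725006103516)
fin [273 157  16  15 144] ((506.47943115234375, 258.98052978515625), (15.75113582611084, 12.380248069763184), 17.849931716918945)
fin [293 157  13  14 135] ((505.62725830078125, 241.9390411376953), (11.837129592895508, 11.707784652709961), 44.982200622558594)
fin [260 159  12  14 133] ((503.781005859375, 274.7392578125), (10.78909969329834, 12.790462493896484), 89.22920989990234)
fin [243 160  12  13 128] ((503.3460693359375, 291.3998107910156), (10.794415473937988, 11.91085147857666), 88.50749969482422)
ledge ((573.6427612304688, -98.78364562988281), (60.10559844970703, 139.30491638183594), 88.87140655517578)
```

Body centre is at (0.536, 0.2695) and block yaw about -87°, so the fin is near (0.537, 0.2635). The ledge is centred at (0.5736, -0.0988) with shaker yaw about -91.6°. Descending over the fin.

```bash
python3 -m creep '[{"xyz":[2.8,0.15,-2.5],"twist":1.4},{"xyz":[2.8,0.15,-2.5],"twist":1.3},{"xyz":[0,0,-3.5],"twist":0},{"xyz":[0,0,-3.5],"twist":0},{"xyz":[0,0,-3],"twist":0},{"xyz":[0,0,0],"twist":0}]'
python3 - <<'E'
from h import *
s=read_state();print(s["eef_pos"],s["eef_rot"])
im,K,W=cam("wrist");cv2.imwrite("pics/w3.png",im)
for l in ("block_grip",):
  for r in pinpoint("wrist",l)[:2]: print(l,r["p"],ray(K,W,r["position"],.06).round(4))
print(proj(K,W,[.5367,.2635,.079]))
E
```

```text
time: 4.65
eef_pos: [0.5372, 0.2592, 0.1268]
eef_rot: [3.14, 0.005, 0.044]
contact_force: [-0.2, -0.2, 0.5]
opening: 0.0928
grasp_force: 0.0
[0.53720346 0.25921815 0.12683028] [3.14032059 0.00486867 0.04368085]
block_grip 0.96 [0.5341 0.2689 0.06  ]
block_grip 0.92 [0.4856 0.3979 0.06  ]
[276.61245698 238.57455502]
```

View pics/w3.png

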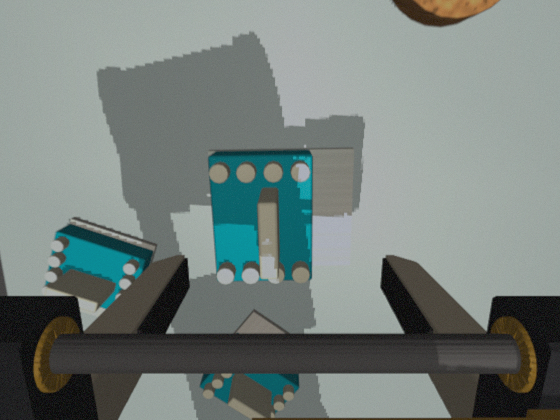

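```bash
python3 - <<'E'
from h import *
_,K,W=cam("wrist")
for p in [(219,173),(300,173),(226,275),(301,273)]: print(px(K,W,p,.048).round(4))
for p in [(268,239),(259,203),(276,203),(260,277),(277,277)]: print("fin",px(K,W,p,.079).round(4))
E
```

```text
[0.5714 0.3052]
[0.5738 0.2512]
[0.4973 0.3004]
[0.5013 0.2465]
fin [0.5375 0.2701]
fin [0.56   0.2761]
fin [0.5604 0.266 ]
fin [0.5117 0.2743]
fin [0.5122 0.2636]
```

```bash
python3 -m creep '[{"xyz":[0,0.5,-1.5],"twist":0.5},{"xyz":[-0.1,0.5,-2],"twist":0},{"xyz":[0,0,-2],"twist":0},{"xyz":[0,0,-1.8],"twist":0},{"xyz":[0,0,-1.1],"twist":0},{"xyz":[0,0,0],"twist":0}]'; python3 -m creep '[{"xyz":[0,0,0],"twist":0},{"xyz":[0,0,0],"twist":0},{"xyz":[0,0,0],"twist":0},{"xyz":[0,0,0],"twist":0},{"xyz":[0,0,0],"twist":0},{"xyz":[0,0,0],"twist":0}]' 255
```

```text
time: 5.55
eef_pos: [0.5368, 0.2712, 0.044]
eef_rot: [3.141, 0.002, 0.055]
contact_force: [0.7, -0.1, 0.2]
opening: 0.0929
grasp_force: 0.0
time: 6.3
eef_pos: [0.5373, 0.2714, 0.0449]
eef_rot: [-3.142, -0.0, 0.055]
contact_force: [0.3, -0.9, -0.3]
opening: 0.0376
grasp_force: 0.0
```

```bash
python3 -m creep '[{"xyz":[0,0,0],"twist":0},{"xyz":[0,0,0],"twist":0},{"xyz":[0,0,0],"twist":0},{"xyz":[0,0,0],"twist":0},{"xyz":[0,0,0],"twist":0}]'; python3 -m creep '[{"xyz":[0,0,2],"twist":0},{"xyz":[0,0,4],"twist":0},{"xyz":[0,0,5],"twist":0},{"xyz":[0,0,4],"twist":0},{"xyz":[0,0,0],"twist":0},{"xyz":[0,0,0],"twist":0}]'
python3 - <<'E'
from h import *
s=read_state();print(s["torque"])
im,K,W=cam("wrist");cv2.imwrite("pics/w4.png",im)
E
```

```text
time: 6.92
eef_pos: [0.5373, 0.271, 0.0449]
eef_rot: [3.141, 0.0, 0.055]
contact_force: [0.2, -3.9, 0.9]
opening: 0.0118
grasp_force: 30.0
time: 7.68
eef_pos: [0.5359, 0.2711, 0.1924]
eef_rot: [3.141, 0.004, 0.055]
contact_force: [-0.5, -0.7, -4.8]
opening: 0.0115
grasp_force: 30.0
[ 0.00319807 -0.03240095  0.02101479]
```

View pics/w4.png

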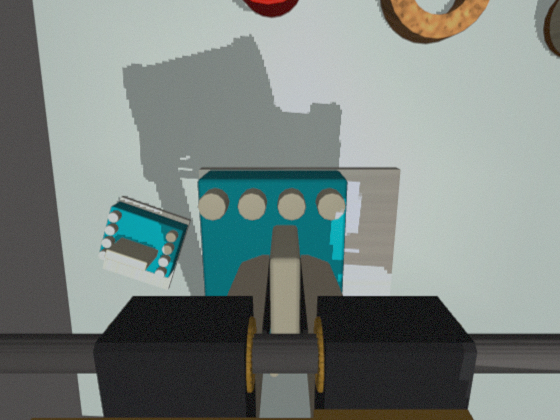

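The block is in the grip and level: plate far edge near row 168, toe edge from (399,168) to (392,272).

```bash
python3 - <<'E'
from h import *
_,K,W=cam("wrist");s=read_state()
zt=s["eef_pos"][2]-.0449+.008
for p in [(203,168),(300,168),(399,168.5),(392,272)]:
    P=px(K,W,p,zt);y=s["eef_rot"][2]
    d=P-s["eef_pos"][:2];u=np.array([np.cos(y),np.sin(y)]);v=np.array([np.sin(y),-np.cos(y)])
    print(P.round(4),"tool xy",(d@u).round(4),(d@v).round(4))
E
```

```text
[0.5775 0.3172] tool xy 0.0444 -0.0438
[0.5804 0.2646] tool xy 0.0443 0.0088
[0.583  0.2109] tool xy 0.044 0.0626
[0.5218 0.2064] tool xy -0.0174 0.0638
```

```bash
cat > h2.py <<'E'
from h import *
c=camera("wrist");H=np.array(c["hand_eye"]);K=np.array(c["K"])
def Wn(pos,yaw):
    T=np.eye(4);T[:3,:3]=Ro.from_euler('xyz',[np.pi,0,yaw]).as_matrix();T[:3,3]=pos;return T@H
def rect(m,W,z):
    c=max(cv2.findContours(m.astype(np.uint8),0,1)[0],key=cv2.contourArea)[:,0]
    return cv2.minAreaRect(np.array([px(K,W,p,z) for p in c],np.float32)*1000)
E
python3 - <<'E'
from h2 import *
h1=cv2.cvtColor(cv2.imread("pics/w1.png"),cv2.COLOR_BGR2HSV)
W1=Wn([.5252,-.2026,.36],.004)
ye=((h1[...,0]>20)&(h1[...,0]<35)&(h1[...,1]>120)).astype(np.uint8);ye[:,260:]=0;ye[:50]=0
print("ledge",rect(ye,W1,.071))
bl=((h1[...,0]>100)&(h1[...,0]<125)&(h1[...,1]>110)).astype(np.uint8);bl[230:]=0
print("housing",rect(bl,W1,.05))
for p in [(297.5,75),(297.5,90),(293,180)]:print("lip",px(K,W1,p,.089))
for p in [(232,131),(303,132),(279,133),(278,130)]:pass
print("net ledge",px(K,W1,(232,131),.071),"lip",px(K,W1,(303,132),.081),"pocket",px(K,W1,(279,133),.066))
h=cv2.cvtColor(cv2.imread("pics/w2.png"),cv2.COLOR_BGR2HSV);W2=Wn([.4809,.2605,.2776],.003)
m=((h[...,0]>80)&(h[...,0]<98)&(h[...,1]>110)).astype(np.uint8);m=cv2.morphologyEx(m,cv2.MORPH_CLOSE,np.ones((13,13)));m[:,:225]=0;m[180:]=0
print("body",rect(m,W2,.036),"net grip",px(K,W2,(275,130),.06))
W3=Wn([.5372,.2592,.1268],.0437);print("fin3",px(K,W3,(268,239),.079))
W4=Wn([.5359,.2711,.1924],.055)
for p in [(203,168),(300,168),(399,168.5)]:print("edge4",(Wn([0,0,.1924],0)[:3,3]).round(3) if 0 else px(K,Wn([0,0,.1924],0),p,.1555))
E
```

```text
ledge ((572.9993896484375, -98.65565490722656), (60.107948303222656, 139.3654022216797), 88.7607421875)
housing ((571.4556884765625, -195.31982421875), (273.14996337890625, 194.1604461669922), 88.80813598632812)
lip [ 0.63459329 -0.2167571 ]
lip [ 0.61898901 -0.2169636 ]
lip [ 0.51794201 -0.21298256]
net ledge [ 0.57317722 -0.14042789] lip [ 0.57298446 -0.22422414] pocket [ 0.57071547 -0.1961304 ]
body ((534.3588256835938, 273.7230529785156), (93.61751556396484, 70.37096405029297), 3.366281509399414) net grip [0.53458475 0.26980173]
fin3 [0.53643155 0.26874564]
edge4 [0.04454146 0.04383809]
edge4 [ 0.04452549 -0.00884322]
edge4 [ 0.04423614 -0.06263304]
```

```bash
python3 -m creep '[{"xyz":[0.4,-3,0],"twist":-0.5},{"xyz":[0.4,-4.4,0],"twist":-0.5},{"xyz":[0.4,-4.4,0],"twist":-0.5},{"xyz":[0.4,-4.4,0],"twist":-0.5},{"xyz":[0.4,-4.4,0],"twist":-0.5},{"xyz":[0.4,-4.4,0],"twist":-0.5},{"xyz":[0.4,-4.4,0],"twist":-0.5},{"xyz":[0.4,-4.4,0],"twist":-0.5},{"xyz":[0.4,-4.4,-1],"twist":-0.5},{"xyz":[0.2,-3,-2],"twist":0},{"xyz":[0,0,0],"twist":0},{"xyz":[0,0,0],"twist":0}]'
python3 - <<'E'
from h import *
for i in range(3):
    s=read_state();print(s["eef_pos"].round(4),s["eef_rot"].round(4),s["contact_force"].round(1))
    im,_,_=cam("wrist")
cv2.imwrite("pics/w5.png",im)
E
```

```text
time: 9.32
eef_pos: [0.5748, -0.14, 0.1638]
eef_rot: [-3.14, 0.002, -0.024]
contact_force: [-0.1, 0.8, -4.1]
opening: 0.0118
grasp_force: 30.0
[ 0.5748 -0.14    0.1638] [-3.1401e+00  1.9000e-03 -2.4000e-02] [-0.1  0.8 -4.1]
[ 0.5752 -0.1397  0.1645] [-3.1407e+00  7.0000e-04 -2.3100e-02] [-0.4  0.3 -3.8]
[ 0.5754 -0.1396  0.1649] [-3.1411 -0.     -0.0226] [-0.2  0.5 -3.9]
```

View pics/w5.png

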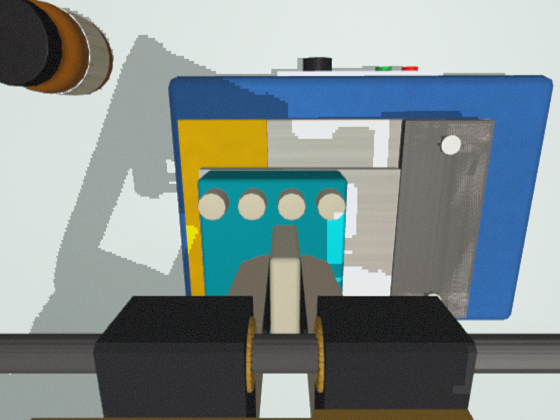

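The block hangs over the ledge: ledge far edge at row 121, lip edge from (402,121) to (390,318), and block far edge at row 168.

```bash
python3 - <<'E'
from h2 import *
W=Wn([.5754,-.1396,.1649],-.0226)
for n,p,z in [("ledge far",(180,121),.071),("ledge far in",(268,121),.071),("lip far",(402,121),.089),("lip far end",(493,121.5),.089),("lip near edge",(390,317),.089),("lip near end",(468,318),.089),
 ("hous",(172,77),.05),("hous",(551,77),.05),("blk far heel",(200,168),.128),("blk far toe",(399,168.5),.128)]:
    print(n,px(K,W,p,z).round(4))
E
```

```text
ledge far [ 0.6442 -0.0713]
ledge far in [ 0.6428 -0.1305]
lip far [ 0.6416 -0.2151]
lip far end [ 0.64   -0.2721]
lip near edge [ 0.5028 -0.2153]
lip near end [ 0.5007 -0.2722]
hous [ 0.6737 -0.063 ]
hous [ 0.6676 -0.3299]
blk far heel [ 0.621  -0.0952]
blk far toe [ 0.6182 -0.2032]
```

```bash
python3 -m creep '[{"xyz":[0.1,0,-1.5],"twist":0.2},{"xyz":[0,0,-1.5],"twist":0},{"xyz":[0,0,-1],"twist":0},{"xyz":[0,0,-0.4],"twist":0},{"xyz":[0,0,0],"twist":0},{"xyz":[0,0,0],"twist":0}]';python3 -m creep '[{"xyz":[0,0,-0.1],"twist":0},{"xyz":[0,0,0],"twist":0}]';python3 -m creep '[{"xyz":[0,0,-0.1],"twist":0},{"xyz":[0,0,0],"twist":0}]'
```

```text
time: 10.28
eef_pos: [0.5767, -0.1409, 0.1213]
eef_rot: [3.141, -0.001, -0.02]
contact_force: [0.1, 0.0, -4.8]
opening: 0.0122
grasp_force: 30.0
time: 10.52
eef_pos: [0.5764, -0.1407, 0.1201]
eef_rot: [3.141, -0.0, -0.02]
contact_force: [0.2, 0.3, -4.7]
opening: 0.0119
grasp_force: 30.0
time: 10.78
eef_pos: [0.5763, -0.1406, 0.1188]
eef_rot: [-3.142, 0.0, -0.02]
contact_force: [-0.3, -0.2, -5.4]
opening: 0.0117
grasp_force: 30.0
```

```bash
python3 -m creep '[{"xyz":[0,0,-0.1],"twist":0},{"xyz":[0,0,0],"twist":0}]';python3 -m creep '[{"xyz":[0,0,-0.1],"twist":0},{"xyz":[0,0,0],"twist":0}]' ;python3 -m creep '[{"xyz":[0,0,-0.05],"twist":0},{"xyz":[0,0,0],"twist":0},{"xyz":[0,0,0],"twist":0}]'
```

```text
time: 11.02
eef_pos: [0.5762, -0.1406, 0.1177]
eef_rot: [-3.141, 0.0, -0.02]
contact_force: [-0.7, 0.3, -4.8]
opening: 0.0118
grasp_force: 30.0
time: 11.28
eef_pos: [0.5762, -0.1406, 0.1167]
eef_rot: [-3.141, 0.0, -0.02]
contact_force: [0.3, -1.0, -5.3]
opening: 0.012
grasp_force: 30.0
time: 11.65
eef_pos: [0.5763, -0.1406, 0.1164]
eef_rot: [3.142, -0.0, -0.02]
contact_force: [-0.1, -0.1, -3.8]
opening: 0.0121
grasp_force: 30.0
```

```bash
python3 -m creep '[{"xyz":[0,0,-0.04],"twist":0},{"xyz":[0,0,0],"twist":0}]';python3 -m creep '[{"xyz":[-0.01,-0.4,0],"twist":0},{"xyz":[-0.01,-0.4,0],"twist":0},{"xyz":[0,0,0],"twist":0}]';python3 -m creep '[{"xyz":[-0.01,-0.3,0],"twist":0},{"xyz":[0,-0.3,0],"twist":0},{"xyz":[0,0,0],"twist":0}]'
python3 - <<'E'
from h import *
im,_,_=cam("wrist")
cv2.imwrite("pics/w6.png",im)
E
```

```text
time: 11.9
eef_pos: [0.5763, -0.1407, 0.1159]
eef_rot: [3.142, -0.0, -0.02]
contact_force: [-1.1, 0.3, -4.6]
opening: 0.0121
grasp_force: 30.0
time: 12.28
eef_pos: [0.5761, -0.1492, 0.1159]
eef_rot: [3.141, -0.0, -0.021]
contact_force: [-0.0, 1.0, -4.6]
opening: 0.0118
grasp_force: 30.0
time: 12.65
eef_pos: [0.576, -0.1549, 0.116]
eef_rot: [3.142, -0.0, -0.02]
contact_force: [-0.0, -0.1, -3.9]
opening: 0.0117
grasp_force: 30.0
```

View pics/w6.png

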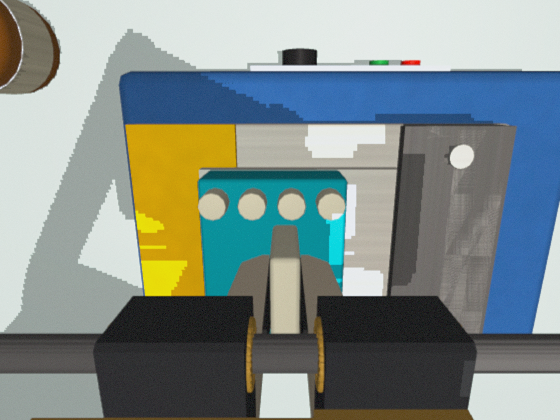

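The plate far edge is at row 168 and its toe corner has just vanished beneath the lip edge (column 399). The lip's far end is at row 125.

```bash
python3 - <<'E'
from h2 import *
W=Wn([.576,-.1550,.116],-.0205)
for n,p,z in [("ledge far",(128,125),.071),("ledge in",(236,125),.071),("lip far",(401,125.5),.089),("lip end",(515,126),.089),("blk far heel",(200,168),.079),("blk far toe",(396,168.5),.079)]:
    print(n,px(K,W,p,z).round(4))
E
python3 -m creep '[{"xyz":[0,-0.3,0],"twist":0},{"xyz":[0,0,0],"twist":0}]'
```

```text
ledge far [ 0.6447 -0.0712]
ledge in [ 0.6434 -0.1303]
lip far [ 0.6423 -0.2152]
lip end [ 0.6409 -0.2723]
blk far heel [ 0.6215 -0.1105]
blk far toe [ 0.619 -0.217]
time: 13.0
eef_pos: [0.5761, -0.1579, 0.116]
eef_rot: [3.141, -0.0, -0.02]
contact_force: [0.1, 0.2, -4.8]
opening: 0.0118
grasp_force: 30.0
```

```bash
python3 -m creep '[{"xyz":[0.07,0.1,0],"twist":0.3},{"xyz":[0,0,0],"twist":0}]'; python3 -m creep '[{"xyz":[0,-0.3,0],"twist":0},{"xyz":[-0.01,-0.3,0],"twist":0},{"xyz":[0,0,0],"twist":0}]'; python3 -m creep '[{"xyz":[-0.01,-0.3,0],"twist":0},{"xyz":[0,0,0],"twist":0}]';  python3 -m creep '[{"xyz":[0,-0.3,0],"twist":0},{"xyz":[0,0,0],"twist":0}]'
```

```text
time: 13.25
eef_pos: [0.5768, -0.1565, 0.1159]
eef_rot: [-3.142, -0.0, -0.015]
contact_force: [-0.9, -0.5, -4.6]
opening: 0.012
grasp_force: 30.0
time: 13.62
eef_pos: [0.5766, -0.163, 0.116]
eef_rot: [3.141, -0.0, -0.015]
contact_force: [-0.4, 0.2, -4.3]
opening: 0.0117
grasp_force: 30.0
time: 13.88
eef_pos: [0.5765, -0.1659, 0.1159]
eef_rot: [3.142, -0.0, -0.015]
contact_force: [0.5, -0.1, -4.4]
opening: 0.012
grasp_force: 30.0
time: 14.12
eef_pos: [0.5765, -0.1689, 0.1159]
eef_rot: [3.141, 0.0, -0.015]
contact_force: [0.1, -0.4, -3.2]
opening: 0.0117
grasp_force: 30.0
```

```bash
for i in 1; do :; done; python3 -m creep '[{"xyz":[-0.01,-0.2,0],"twist":0},{"xyz":[0,0,0],"twist":0}]'; python3 -m creep '[{"xyz":[0,-0.15,0],"twist":0},{"xyz":[0,0,0],"twist":0}]';  python3 -m creep '[{"xyz":[0,-0.1,0],"twist":0},{"xyz":[0,0,0],"twist":0}]'; python3 -m creep '[{"xyz":[0,-0.1,0],"twist":0},{"xyz":[0,0,0],"twist":0}]'
```

```text
time: 14.38
eef_pos: [0.5764, -0.1704, 0.1159]
eef_rot: [-3.141, 0.0, -0.015]
contact_force: [-0.1, 0.6, -5.4]
opening: 0.0119
grasp_force: 30.0
time: 14.62
eef_pos: [0.5764, -0.1718, 0.1159]
eef_rot: [-3.141, 0.0, -0.015]
contact_force: [-0.3, 2.2, -4.0]
opening: 0.0117
grasp_force: 30.0
time: 14.88
eef_pos: [0.5764, -0.1729, 0.1159]
eef_rot: [-3.141, 0.0, -0.015]
contact_force: [0.1, 2.3, -5.2]
opening: 0.0117
grasp_force: 30.0
time: 15.12
eef_pos: [0.5764, -0.174, 0.1159]
eef_rot: [-3.141, 0.0, -0.015]
contact_force: [0.3, 3.0, -4.7]
opening: 0.0118
grasp_force: 30.0
```

```bash
python3 -m creep '[{"xyz":[0,-0.1,0],"twist":0},{"xyz":[0,0,0],"twist":0}]'; python3 -m creep '[{"xyz":[0,-0.1,0],"twist":0},{"xyz":[0,0,0],"twist":0}]';  python3 -m creep '[{"xyz":[0,-0.08,0],"twist":0},{"xyz":[0,0,0],"twist":0}]'
```

```text
time: 15.38
eef_pos: [0.5764, -0.175, 0.1159]
eef_rot: [-3.141, 0.0, -0.015]
contact_force: [0.6, 3.8, -3.7]
opening: 0.012
grasp_force: 30.0
time: 15.62
eef_pos: [0.5764, -0.176, 0.1159]
eef_rot: [-3.141, 0.0, -0.015]
contact_force: [-0.1, 4.0, -4.7]
opening: 0.012
grasp_force: 30.0
time: 15.88
eef_pos: [0.5764, -0.1768, 0.1159]
eef_rot: [-3.141, 0.0, -0.015]
contact_force: [0.3, 4.1, -3.0]
opening: 0.0118
grasp_force: 30.0
```

```bash
python3 -m creep '[{"xyz":[0,0,-0.1],"twist":0},{"xyz":[0,0,0],"twist":0}]'; python3 -m creep '[{"xyz":[0,0,-0.1],"twist":0},{"xyz":[0,0,0],"twist":0}]'
```

```text
time: 16.12
eef_pos: [0.5764, -0.1769, 0.115]
eef_rot: [-3.142, -0.0, -0.015]
contact_force: [-0.4, 4.7, -3.3]
opening: 0.0119
grasp_force: 30.0
time: 16.38
eef_pos: [0.5764, -0.1769, 0.1139]
eef_rot: [-3.142, -0.0, -0.015]
contact_force: [0.1, 4.7, -2.8]
opening: 0.0121
grasp_force: 30.0
```

```bash
python3 -m creep '[{"xyz":[0,0,-0.1],"twist":0},{"xyz":[0,0,0],"twist":0}]'; python3 -m creep '[{"xyz":[0,0,-0.1],"twist":0},{"xyz":[0,0,0],"twist":0}]'
```

```text
time: 16.62
eef_pos: [0.5764, -0.1769, 0.1129]
eef_rot: [-3.142, -0.0, -0.015]
contact_force: [0.2, 4.6, -2.2]
opening: 0.0117
grasp_force: 30.0
time: 16.88
eef_pos: [0.5765, -0.1769, 0.1119]
eef_rot: [-3.142, -0.0, -0.015]
contact_force: [0.6, 4.4, -2.6]
opening: 0.0115
grasp_force: 30.0
```

```bash
python3 -m creep '[{"xyz":[0,0,-0.07],"twist":0},{"xyz":[0,0,0],"twist":0}]'; python3 -m creep '[{"xyz":[0,0,-0.05],"twist":0},{"xyz":[0,0,0],"twist":0}]'
```

```text
time: 17.12
eef_pos: [0.5764, -0.1769, 0.1112]
eef_rot: [-3.142, -0.0, -0.015]
contact_force: [1.0, 3.9, -3.1]
opening: 0.0118
grasp_force: 30.0
time: 17.38
eef_pos: [0.5764, -0.1769, 0.1107]
eef_rot: [-3.142, -0.0, -0.015]
contact_force: [0.7, 3.8, -3.2]
opening: 0.012
grasp_force: 30.0
```

```bash
python3 -m creep '[{"xyz":[0,0,-0.05],"twist":0},{"xyz":[0,0,0],"twist":0}]'; python3 -m creep '[{"xyz":[0,0,-0.05],"twist":0},{"xyz":[0,0,0],"twist":0}]'
```

```text
time: 17.62
eef_pos: [0.5764, -0.177, 0.1105]
eef_rot: [3.141, -0.0, -0.015]
contact_force: [-0.8, 5.0, -1.3]
opening: 0.0123
grasp_force: 30.0
time: 17.88
eef_pos: [0.5765, -0.1769, 0.1103]
eef_rot: [3.141, -0.0, -0.015]
contact_force: [-0.5, 6.5, 0.4]
opening: 0.0118
grasp_force: 30.0
```

```bash
python3 -m creep '[{"xyz":[0,0,-0.05],"twist":0},{"xyz":[0,0.08,0],"twist":0},{"xyz":[0,0.06,0],"twist":0},{"xyz":[0,0,0],"twist":0}]'; python3 -m creep '[{"xyz":[0,0,0],"twist":0},{"xyz":[0,0,0],"twist":0},{"xyz":[0,0,0],"twist":0},{"xyz":[0,0,0],"twist":0}]' 165
python3 -m creep '[{"xyz":[0,0,0],"twist":0},{"xyz":[0,0,0],"twist":0}]'
```

```text
time: 18.38
eef_pos: [0.5766, -0.1765, 0.1099]
eef_rot: [3.14, -0.001, -0.015]
contact_force: [-2.4, 0.3, 4.6]
opening: 0.0118
grasp_force: 30.0
time: 18.88
eef_pos: [0.5765, -0.1756, 0.1091]
eef_rot: [3.142, 0.0, -0.015]
contact_force: [0.1, -0.9, -0.7]
opening: 0.0332
grasp_force: 0.0
time: 19.12
eef_pos: [0.5764, -0.1755, 0.1092]
eef_rot: [3.142, -0.0, -0.015]
contact_force: [-0.4, -0.1, 0.2]
opening: 0.0331
grasp_force: 0.0
```

```bash
python3 -m creep '[{"xyz":[0,0,2],"twist":0},{"xyz":[0,0,3.5],"twist":0},{"xyz":[0,0,5],"twist":0},{"xyz":[0,0,5],"twist":0},{"xyz":[0,0,0],"twist":0}]' 
python3 - <<'E'
from h import *
im,_,_=cam("wrist");im2,K,W=cam("side")
a=cv2.resize(im[80:330,130:450],(512,400));b=cv2.resize(im2[250:400,240:400],(288,270),interpolation=3)
o=np.zeros((400,800,3),np.uint8);o[:,:512]=a;o[:270,512:]=b;cv2.imwrite("pics/w7.png",o);cv2.imwrite("pics/w7f.png",im)
s=read_state();print(s["eef_pos"],s["eef_rot"])
E
```

```text
time: 19.75
eef_pos: [0.5786, -0.1766, 0.2694]
eef_rot: [3.137, -0.009, -0.015]
contact_force: [0.7, -0.1, -0.3]
opening: 0.0332
grasp_force: 0.0
[ 0.57636533 -0.17549014  0.26433695] [ 3.14128273e+00 -6.04631409e-04 -1.47808385e-02]
```

View pics/w7.png

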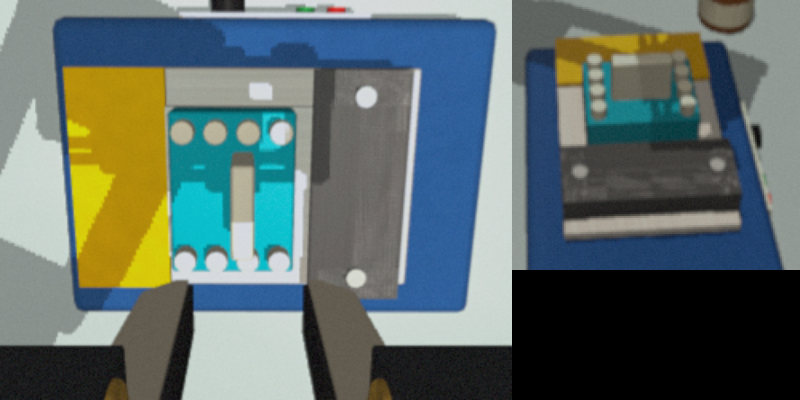

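The heel sits flush against the ledge's inner edge, with the block level and its toe under the lip. While retreating, the heel caught on the ledge and took the spring load, so the block is seated.

```bash
python3 -c "
from rig import hand_in
print(hand_in())"
```

```text
the job is handed in; nothing more can be done
None
```

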